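Hold a repaired board over the inspection camera

ROBOT

A 7-joint arm with a two-finger parallel gripper is mounted at the origin on the work surface. World frame = base frame: x ahead of the robot, y to its left, z up, the work surface at z = 0. Lengths are in m, angles in rad, forces in N, time in s.
With the tool pointing down it reaches from about 0.35 to 0.775 m from the base axis. Payload 3.1 kg.
Tool frame: the origin (TCP) lies on the centre line of the jaws, within the pads' length; the fingertips stand 25 mm ahead of it and the grasp point (between the pads) lies 6 mm ahead of it (manip.tip_reach is the distance from the TCP to the fingertips, in m); z points along the fingers, y is the line along which they close (so a half turn about z gives the same grasp; the last joint's range is limited). The gripper opens to 85 mm and grips with 20 to 120 N. Pads are 22 mm wide; open, the fingers measure 114 mm over their backs; the gripper's body (76 mm by 85 mm) begins 54 mm behind the grasp point. The pads swing forward as they close: fully open they stand 13 mm farther back than shut.
Start: joints at [1.235, 0.311, 0.014, 1.512, -0.004, 1.319, -0.027], TCP at [0.159, -0.526, 0.228] pointing down, gripper open.
Joint ranges: [-2.7, 2.7], [-0.3, 1.91], [-1.27, 1.3], [0.12, 2.57], [-1.44, 4.58], [0.2, 2.03], [-3.05, 3.05]. Speed limits (rad/s): [2.79, 2.79, 3.14, 3.14, 3.14, 3.14, 3.14].

INTERFACE

Orientations are given as a rotation vector (axis times angle).
In Python, from workcell import manip gives the robot as it stands.
- The arm moves only by the tool step_arm, never from a script. Its argument "commands" is text: rows parted by semicolons, each of 6 numbers parted by spaces: the shift along the tool's x, y, z each as a share of 250 mm, from -1 to 1, then the turn, a rotation vector about the tool's x, y, z each as a share of 180 degrees, from -1 to 1. A call has exactly 8 rows; each row is the pose to reach, as a shift and turn from the pose commanded when the call began, along the tool's axes at that moment, turning the shorter way round; what a row does not reach only later rows make up. A row lasts 1/10 s, in which the tool goes at most 50 mm and 8.59 degrees, less where a joint would pass 70% of its speed; a pose out of reach is approached as far as the arm can. A call with a number of a shift or a turn outside -1 to 1 is refused whole. A call with a gripper value outside its range is refused whole. "grip" is the opening, from 0 (shut) to 1 (fully open), set as the call begins (left out, the last holds). The fingers move at their own pace and stop on an object; "force" is the grip in N (left out, the last holds). Time passes only in rows, so rows that repeat a pose let the fingers close, or fill a call up. It gives the time, the measured TCP pose, the force, the opening and the grip force at its end, in the units of the state.
- manip.get_obs(): the state, without advancing time (a new reading comes with each control period).
- manip.camera(name): name is "side" or "top" or "wrist"; returns (picture, depth): 480x640x3 uint8, red, green, blue; 480x640 float32, m along the optical axis (not along the pixel's ray), 0 where there is no reading.
- manip.calibration(name): a dict with "fx", "fy", "cx", "cy" (pixels), "rvec" (rotation vector, rad) and "tvec" (3), from world to camera coordinates, as OpenCV has them. Camera axes: x right, y down, z forward; pixel columns grow to the right and rows downward; lengths in m; the calibration is good to about 2 mm. The wrist camera is an equidistant fisheye: a pixel r from the principal point sees the ray r / f radians off the axis. A picture is of the moment at which its call begins: read the wrist's pose just before it. calibration takes no time and is no camera call; for the wrist camera it gives the pose at the moment of the call.
- manip.close_job(): hands the job in; it is judged then, once.
The state is a dict: "time": time; "joints": joint angles; "qd": joint speeds; "joint_efforts": joint torques, N m; "eef_pos": TCP position; "tool_rot": TCP orientation; "force": force on the tool from outside, world axes, zero at the start; "moment": the same for the moment, N m; "width": finger opening in m; "grasp_force": force on a finger pad.
Only numpy, scipy, OpenCV 4.12 (cv2) and the standard library are available. Lean on these libraries where they do the work, as an engineer would, in place of code of your own. Each camera call takes 0.05 s, during which the arm holds its last target. There are 200 camera calls.

TASK

Grip the green circuit board by the long sides of its finned heat sink, gently, for the fins bend if a finger squeezes with more than about 60 N, and lift it up clear of its cradle. Keep it level all the way, do not bump the camera, and leave the other things on the bench where they lie. Finish still holding it in the air, level and still, with the middle of the heat sink straight above the lens of the upward-looking camera and the board's underside about 60 mm above the lens, touching nothing but the gripper: do not put it down or let go.

Things in the scene. Friction and masses are not known exactly. Their poses are not given: they have to be found in the camera images.
- board: Green circuit board, 150 (x) x 110 (y) x 4 mm, 0.18 to 0.34 kg. Origin: centre of its underside, z up. On it: a silver finned heat sink 56 (x) x 30 (y) mm, 36 mm tall, centred at x = +15 mm; beyond it at +x a yellow transformer 20 mm tall; 11 mm sockets along the -x end; beside the sink's long sides only 2 mm chips. Starts loose and level in the cradle, underside 40 mm above the bench.
- sink (a point): The point to grip: centre of the heat sink, 24 mm above the board's upper face (28 mm above its underside), 12 mm below the sink's top. Axes as the board's: grip the two long flat sides, 30 mm apart along y. The board balances here: gripped well off along x it tips.
- underside (a point): The point on the board's underside straight below the centre of the heat sink (15 mm along +x from the board's centre): the joints that the camera must see. z up.
- cradle: Fixed board holder: a plate 172 x 134 x 10 mm with four standoffs on which the board rests, 40 mm above the bench, and six thin orange guide pins, 50 mm tall, around the board with about 4 mm play. Origin: centre of its underside, x along its length, as the board's at the start. The board lifts straight up out of it. It stands at the robot's left or right.
- camera: Fixed inspection camera that looks straight up: a dark box 130 x 130 mm, 55 mm tall, with a white light ring and a black lens on top, 70 mm tall in all. Origin at the centre of its underside. It stands on the side where the cradle does not.
- lens (a point): Centre of the camera's lens, on top of it, 70 mm above the bench; z up, along the line of sight.
- screwdriver: Bystander: a red-handled screwdriver, 170 mm long, lying on the mat in the middle. Origin in it or under it, on its axis.
- jar: Bystander: a small clear jar with a blue cap, 40 mm across and 48 mm tall, in the middle nearer the robot. Origin at the centre of its underside.
- spare_sink: Bystander: a small black spare heat sink, 40 x 40 x 20 mm, lying at the far side of the mat. Origin at the centre of its underside.
- bare_board: Bystander: a blue circuit board without heat sink, 100 x 80 x 4 mm, lying at the far side. Origin at the centre of its underside.
- meter: Bystander: a yellow hand-held multimeter, 145 x 78 x 34 mm, lying at the far side. Origin at the centre of its underside.
- parts_tray: Bystander: a grey divided parts tray, 100 x 150 x 30 mm, at the far side. Origin at the centre of its underside.
- spool: Bystander: a metal spool, 60 mm across and 48 mm tall, standing at the robot's right. Origin at the centre of its underside.
- brush: Bystander: a wooden-handled cleaning brush lying at the robot's left, about 0.2 m long. Origin in it or under it, on its axis.

How it is judged:
On the way:
1. the board is held by the fingers, level and clear above the cradle's guide pins (contact force between the fingers and board above 2 N and contact force between board and cradle below 0.05 N and contact force between board and camera below 0.05 N and z of underside in the frame of cradle above 0.055 m and angle between board's own z axis and vertical below 0.15 rad), for 0.2 s.
At the end, for the whole second after the job is handed in: Held by the fingers and touching neither cradle nor camera, the board's underside below the heat sink's centre is within 25 mm horizontally of the lens and 35 to 85 mm above it, the board is level within 0.09 rad (5 degrees) and still (under 20 mm/s and 0.12 rad/s) (contact force between the fingers and board above 2 N and contact force between board and cradle below 0.05 N and contact force between board and camera below 0.05 N and horizontal distance between underside and lens below 0.025 m and z of underside in the frame of lens between 0.035 and 0.085 m and angle between board's own z axis and vertical below 0.09 rad and linear speed of board below 0.02 m/s and angular speed of board below 0.12 rad/s); the arm keeps its last pose, push and grip.
It fails at once if the fingers squeeze or push the board too hard (over 130 N summed over both fingers) (contact force between the fingers and board above 130 N).
It fails at once if the board tips more than 0.25 rad (angle between board's own z axis and vertical above 0.25 rad).
It fails at once if the robot or the board pushes the camera (over 5 N) (contact force between any of board, the arm, the fingers and camera above 5 N).
It fails at once if a bystander is shifted by more than 20 mm (distance of any of screwdriver, jar, spare_sink, bare_board, meter, parts_tray, spool, brush from where it was at the start of the episode above 0.02 m).
It also fails if it takes over 42 s, if anything falls off the work surface, if the arm or the gripper's body presses on something with over 40 N, if the wrist force passes 120 N, or if a joint passes its speed limit or range.

## Working session

There is one attempt and no reset: what is moved stays moved. The work goes in short steps, Python scripts to look and compute and a tool call to move; the robot and the scene stay as the last step left them, time stands still between calls to the robot, and variables do not carry over. Pictures are saved under pics/ and viewed, at most 10 in all, crops included, and the job is handed in when it is done.

Besides the shell and the picture viewer there is one more tool, called after ">>>" as name(argument=value, ...) on one line, values as JSON. step_arm: Moves the arm, as the interface text tells. Its arguments: {"type":"object","properties":{"commands":{"type":"string"},"grip":{"type":"number"},"force":{"type":"number"}},"required":["commands"]}

```bash
mkdir -p pics
cat > h.py <<'E'
import numpy as np, cv2
from workcell import manip
from scipy.spatial.transform import Rotation as R
def cloud(n):
    im,d=manip.camera(n); c=manip.calibration(n)
    v,u=np.indices(d.shape); 
    P=np.stack([(u-c['cx'])/c['fx']*d,(v-c['cy'])/c['fy']*d,d],-1)
    W=(P-np.array(c['tvec']))@R.from_rotvec(c['rvec']).as_matrix()
    W[d==0]=np.nan
    return im,W
E
python3 - <<'E'
from h import *
im,W=cloud('top'); cv2.imwrite('pics/top.png',im[...,::-1]); np.savez('top.npz',im=im,W=W)
print(manip.get_obs())
print(np.round(W[::80,::80],3).tolist())
E
```

```text
{'time': 0.05, 'joints': array([ 1.23532787,  0.31168026,  0.01403667,  1.51302715, -0.00441352,
        1.3191918 , -0.02721351]), 'qd': array([-9.65074529e-04, -2.31145876e-03,  1.45659153e-03, -1.52102917e-04,
        5.97864508e-05,  1.18869007e-04, -1.10627065e-03]), 'joint_efforts': array([ 5.79374937e-04, -3.81220794e+01,  1.46655366e-01, -2.31503391e+01,
        1.22603582e-02,  8.07234290e-03,  1.28442076e-05]), 'eef_pos': array([ 0.15904364, -0.52575043,  0.22655818]), 'tool_rot': array([-3.10554823e+00, -4.59492879e-01,  6.68627158e-04]), 'force': array([-0.30261498,  0.70311557, -0.42520413]), 'moment': array([-0.00148074,  0.05181934,  0.01281445]), 'grasp_force': 0.0, 'width': 0.08492346069274474}
[[[1.561, 1.404, -0.37], [1.564, 1.06, -0.364], [1.564, 0.717, -0.353], [1.557, 0.378, -0.331], [1.565, 0.049, -0.332], [1.559, -0.276, -0.311], [1.556, -0.595, -0.297], [1.561, -0.912, -0.294]], [[1.365, 1.638, -0.746], [1.378, 1.243, -0.756], [1.387, 0.843, -0.755], [1.389, 0.442, -0.74], [1.399, 0.048, -0.744], [1.412, -0.345, -0.752], [1.415, -0.733, -0.739], [1.428, -1.125, -0.749]], [[0.778, 1.069, 0.031], [0.765, 0.764, 0.111], [0.797, 0.553, 0.005], [0.804, 0.289, 0.001], [0.811, 0.024, 0.0], [0.817, -0.239, 0.003], [0.825, -0.502, -0.001], [0.831, -0.763, -0.001]], [[0.517, 1.054, 0.019], [0.525, 0.805, -0.004], [0.532, 0.539, 0.001], [0.534, 0.265, 0.072], [0.546, 0.017, 0.001], [0.554, -0.243, -0.005], [0.56, -0.5, 0.003], [0.555, -0.698, 0.127]], [[0.261, 1.028, 0.026], [0.266, 0.784, 0.002], [0.274, 0.523, 0.004], [0.282, 0.266, 0.003], [0.289, 0.01, 0.005], [0.296, -0.246, -0.002], [0.304, -0.5, 0.002], [0.311, -0.754, 0.001]], [[0.013, 1.007, 0.026], [0.014, 0.767, -0.002], [0.023, 0.511, 0.0], [0.032, 0.255, 0.006], [0.062, 0.002, 0.097], [0.047, -0.249, 0.002], [0.054, -0.502, -0.003], [0.188, -0.481, 0.574]]]
```

View pics/top.png

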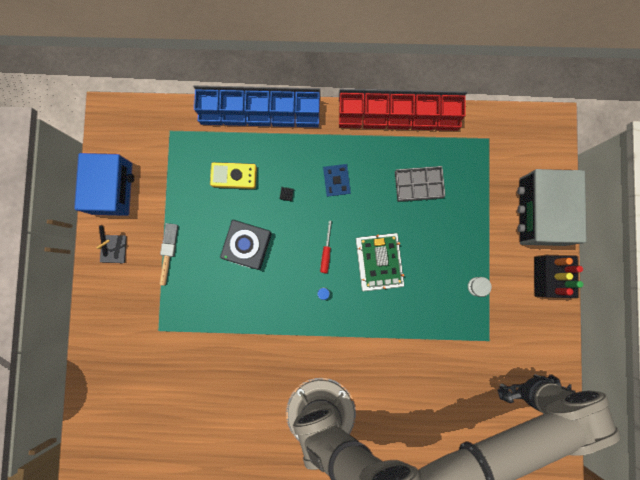

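The top view shows the cradle and board at about pixel (380,262), with the yellow transformer at the far end and the silver sink near (382,257). The camera is at (246,245), with the screwdriver and jar between them. Next I'll measure these.

Run:
```python
from h import *
z=np.load('top.npz'); im,W=z['im'],z['W']
def sub(u0,u1,v0,v1): return im[v0:v1,u0:u1].reshape(-1,3).astype(int),W[v0:v1,u0:u1].reshape(-1,3)
c,p=sub(350,412,228,298)
hsv=cv2.cvtColor(c.astype(np.uint8)[None],cv2.COLOR_RGB2HSV)[0]
def rect(m,n):
    q=p[m][:,:2].astype(np.float32); r=cv2.minAreaRect(q*1000); print(n,m.sum(),r,'mean',p[m].mean(0).round(4))
s=(p[:,2]>.068); rect(s,'sink z>.068')
s=(p[:,2]>.068)&(hsv[:,1]<70); rect(s,'sink gray')
rect((p[:,2]>.03)&(p[:,2]<.07)&(hsv[:,0]>40)&(hsv[:,0]<80)&(hsv[:,1]>100),'green')
rect((hsv[:,0]>18)&(hsv[:,0]<32)&(hsv[:,1]>150)&(p[:,2]>.05),'yellow')
rect((p[:,2]>.005)&(p[:,2]<.06),'plate')
c,p=sub(212,280,212,276); hsv=cv2.cvtColor(c.astype(np.uint8)[None],cv2.COLOR_RGB2HSV)[0]
rect(p[:,2]>.045,'cam'); 
rect((p[:,2]>.045)&(hsv[:,2]>180),'ring')
c=cv2.resize(im[220:304,340:424],(588,588),interpolation=cv2.INTER_CUBIC); cv2.imwrite('pics/c.png',c[...,::-1])
```

```text
sink z>.068 146 ((505.37518310546875, -173.907470703125), (70.71847534179688, 30.50299072265625), 6.1226115226745605) mean [ 0.4989 -0.1742  0.0778]
sink gray 142 ((497.43792724609375, -174.8451385498047), (54.875587463378906, 30.471296310424805), 6.448113441467285) mean [ 0.4978 -0.1744  0.078 ]
green 879 ((481.2283630371094, -176.36431884765625), (144.71229553222656, 106.58464813232422), 8.43262767791748) mean [ 0.4798 -0.1757  0.0447]
yellow 63 ((540.9304809570312, -168.75912475585938), (20.172576904296875, 29.220375061035156), 10.139068603515625) mean [ 0.5409 -0.1686  0.063 ]
plate 2296 ((479.0126037597656, -180.47390747070312), (222.8380126953125, 197.71726989746094), 1.2794175148010254) mean [ 0.4781 -0.1752  0.0323]
cam 1677 ((522.9034423828125, 251.8203125), (131.2502899169922, 130.34938049316406), 74.55181121826172) mean [0.522  0.2499 0.0605]
ring 452 ((523.666259765625, 259.469970703125), (102.47361755371094, 86.03692626953125), 87.23902130126953) mean [0.523  0.2534 0.068 ]
```

View pics/c.png

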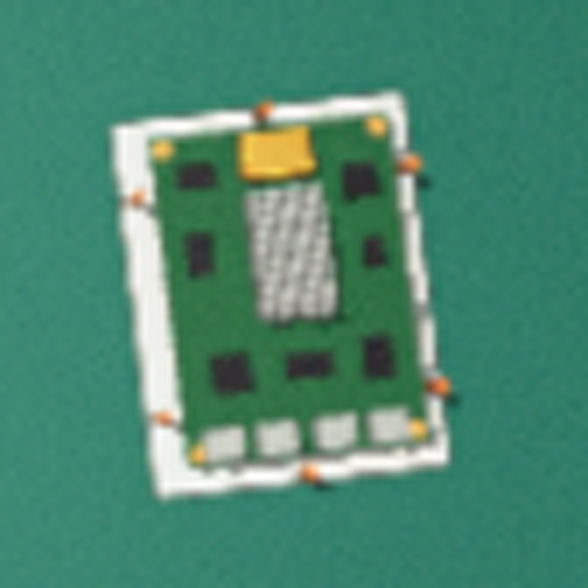

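The sink centre is at about (0.4975,-0.1745) with a yaw of about 7.5°. The lens is at about (0.5225,0.251). I'm moving in now, in two halves.

>>> step_arm(commands="0.08 -0.045 0 0 0 0.01; 0.22 -0.12 0 0 0 0.02; 0.38 -0.21 0 0 0 0.03; 0.54 -0.30 0 0 0 0.04; 0.68 -0.38 0 0 0 0.052; 0.79 -0.44 0 0 0 0.052; 0.85 -0.476 0 0 0 0.052; 0.85 -0.476 0 0 0 0.052", grip=0.75, force=40)

```text
time: 0.85
eef_pos: [0.3305, -0.3478, 0.2271]
tool_rot: [-3.132, -0.216, -0.001]
force: [0.1, 0.1, -0.3]
width: 0.0642
grasp_force: 0.0
```

```bash
cat >> h.py <<'E'
def go(t,yaw):
    o=manip.get_obs(); M=R.from_rotvec(o['tool_rot']); m=M.as_matrix()
    d=M.inv().apply(np.array(t)-o['eef_pos'])/.25
    g=R.from_matrix(np.array([[np.cos(yaw),np.sin(yaw),0],[np.sin(yaw),-np.cos(yaw),0],[0,0,-1]]).T if 0 else np.column_stack([[np.cos(yaw),np.sin(yaw),0],[np.sin(yaw),-np.cos(yaw),0],[0,0,-1]]))
    print(o['time'],o['eef_pos'].round(4),'shift',d.round(3),'turn',((M.inv()*g).as_rotvec()/np.pi).round(4),'F',o['force'].round(1),'w',round(o['width'],4),o['grasp_force'])
E
python3 -c "
from h import *
go([.4975,-.1745,.17],np.radians(7.5))"
```

```text
0.85 [ 0.3305 -0.3478  0.2271] shift [ 0.757 -0.595  0.23 ] turn [-0.0007 -0.0002  0.0021] F [ 0.1  0.1 -0.3] w 0.0642 0.0
```

>>> step_arm(commands="0.07 -0.06 0 0 0 0; 0.19 -0.15 0.03 0 0 0; 0.33 -0.26 0.07 0 0 0; 0.47 -0.37 0.12 0 0 0; 0.60 -0.47 0.17 0 0 0; 0.70 -0.55 0.21 0 0 0; 0.757 -0.595 0.23 0 0 0.002; 0.757 -0.595 0.23 0 0 0.002")

```text
time: 1.65
eef_pos: [0.4969, -0.1771, 0.1686]
tool_rot: [-3.133, -0.201, 0.003]
force: [-0.6, 0.4, -0.1]
width: 0.064
grasp_force: 0.0
```

Run:
```python
from h import *
c=manip.calibration('wrist'); go([.4975,-.1745,.078],np.radians(7.5))
im,d=manip.camera('wrist'); cv2.imwrite('pics/w1.png',im[...,::-1]); np.savez('w1.npz',im=im,d=d,**{k:np.array(v) for k,v in c.items()})
print(c)
def px(P):
    p=R.from_rotvec(c['rvec']).apply(P)+np.array(c['tvec']); th=np.arctan2(np.hypot(p[0],p[1]),p[2]); a=np.arctan2(p[1],p[0])
    return [round(float(c['cx']+c['fx']*th*np.cos(a))),round(float(c['cy']+c['fy']*th*np.sin(a)))]
y=np.radians(7.5)
for a,b in [(0,0),(28,15),(28,-15),(-28,15),(-28,-15)]:
    print(px([.4975+(a*np.cos(y)-b*np.sin(y))/1e3,-.1745+(a*np.sin(y)+b*np.cos(y))/1e3,.08]))
```

```text
1.65 [ 0.4969 -0.1771  0.1686] shift [ 0.004 -0.009  0.362] turn [-0.0007  0.0005 -0.0009] F [-0.6  0.4 -0.1] w 0.064 0.0
{'fx': 371.64829954431775, 'fy': 371.64829954431775, 'cx': 322.1375191408966, 'cy': 249.60840748053894, 'rvec': array([-2.16832411,  1.90731755,  0.30986191]), 'tvec': array([-0.23854844,  0.42438241,  0.47189076])}
[318, 253]
[295, 212]
[341, 212]
[297, 291]
[340, 291]
```

View pics/w1.png

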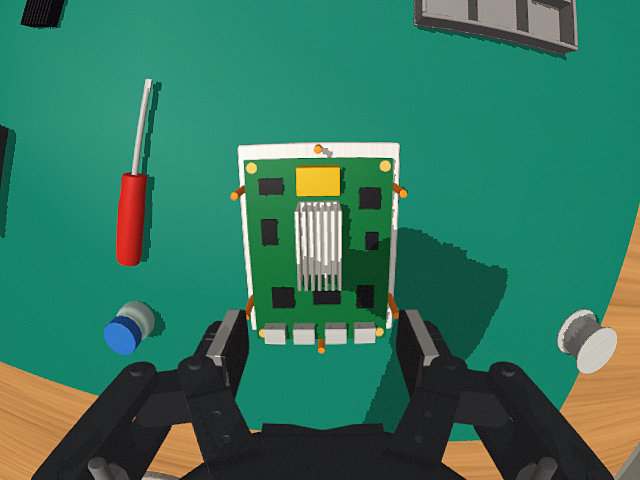

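The wrist view shows the sink between columns 295 and 341, centred laterally between the fingers, and rows 203–290. I'll use the depth image to fix its position along x.

Run:
```python
from h import *
z=np.load('w1.npz'); d=z['d']; im=z['im']
v,u=np.indices(d.shape); x=(u-z['cx'])/z['fx']; y=(v-z['cy'])/z['fy']; th=np.hypot(x,y)+1e-9
s=np.tan(th)/th
P=np.stack([x*s*d,y*s*d,d],-1); W=(P-z['tvec'])@R.from_rotvec(z['rvec']).as_matrix()
m=np.zeros(d.shape,bool); m[190:305,280:355]=1
hsv=cv2.cvtColor(im,cv2.COLOR_RGB2HSV)
a=m&(W[...,2]>.074)&(d>0); q=W[a]; print(a.sum(),cv2.minAreaRect((q[:,:2]*1000).astype(np.float32)),np.median(q,0))
b=(d>0)&(hsv[...,0]>18)&(hsv[...,0]<32)&(hsv[...,1]>150)&(v>160)&(v<200)&(u>290)&(u<345)&(W[...,2]>.058);q=W[b]; print(b.sum(),cv2.minAreaRect((q[:,:2]*1000).astype(np.float32)),np.median(q,0))
```

```text
1696 ((497.6659240722656, -174.10693359375), (56.43659210205078, 29.683486938476562), 8.072921752929688) [ 0.499218   -0.17277653  0.0794683 ]
1272 ((542.3240356445312, -167.89942932128906), (20.013137817382812, 29.577739715576172), 7.722395420074463) [ 0.54276851 -0.16793112  0.06348703]
```

>>> step_arm(commands="0.002 -0.004 0.03 0 0 -0.002; 0.004 -0.008 0.09 0 0 -0.004; 0.004 -0.011 0.16 0 0 -0.004; 0.004 -0.011 0.23 0 0 -0.004; 0.004 -0.011 0.29 0 0 -0.004; 0.004 -0.011 0.33 0 0 -0.004; 0.004 -0.011 0.355 0 0 -0.004; 0.004 -0.011 0.355 0 0 -0.004")

```text
time: 2.5
eef_pos: [0.4962, -0.1769, 0.0807]
tool_rot: [-3.134, -0.212, 0.002]
force: [-0.4, 0.6, -0.4]
width: 0.064
grasp_force: 0.0
```

Run:
```python
from h import *
go([.4978,-.1742,.078],np.radians(8))
im,d=manip.camera('wrist'); cv2.imwrite('pics/w2.png',im[...,::-1]);
```

```text
2.5 [ 0.4962 -0.1769  0.0807] shift [ 0.008 -0.01   0.011] turn [-0.0001  0.0005 -0.0014] F [-0.4  0.6 -0.4] w 0.064 0.0
```

View pics/w2.png

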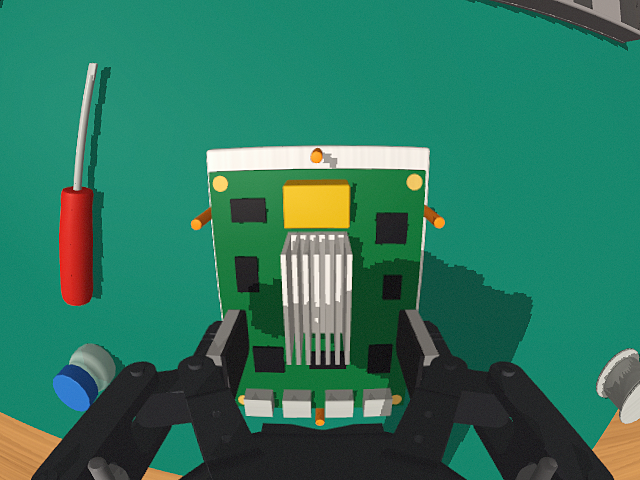

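The fingers straddle the sink: its columns are 282–352 and the pads sit at about 247 and 398. The tool is about 2 mm too far right, which agrees with the pose reading. I'll correct that and close gently.

>>> step_arm(commands="0.004 -0.005 0.005 0 0 0; 0.008 -0.010 0.01 0 0 0; 0.008 -0.010 0.01 0 0 0; 0.008 -0.010 0.01 0 0 0; 0.008 -0.010 0.01 0 0 0; 0.008 -0.010 0.01 0 0 0; 0.008 -0.010 0.01 0 0 0; 0.008 -0.010 0.01 0 0 0", grip=0.5, force=40)

```text
time: 3.35
eef_pos: [0.4988, -0.1733, 0.0789]
tool_rot: [3.134, 0.215, 0.0]
force: [-0.3, -0.6, -0.2]
width: 0.0427
grasp_force: 0.0
```

Run:
```python
from h import *
go([.4978,-.1742,.078],np.radians(8))
```

```text
3.35 [ 0.4988 -0.1733  0.0789] shift [-0.004  0.003  0.003] turn [ 0.     -0.     -0.0009] F [-0.3 -0.6 -0.2] w 0.0427 0.0
```

>>> step_arm(commands="0 0.002 0 0 0 0; 0 0.002 0 0 0 0; 0 0.002 0 0 0 0; 0 0.002 0 0 0 0; 0 0.002 0 0 0 0; 0 0.002 0 0 0 0; 0 0.002 0 0 0 0; 0 0.002 0 0 0 0", grip=0, force=40)

```text
time: 4.15
eef_pos: [0.4989, -0.1737, 0.0788]
tool_rot: [-3.134, -0.215, 0.0]
force: [0.6, -0.2, -0.1]
width: 0.0002
grasp_force: 0.0
```

The fingers shut on nothing, so I'll take another look.

Run:
```python
from h import *
c=manip.calibration('wrist'); o=manip.get_obs(); M=R.from_rotvec(o['tool_rot'])
im,d=manip.camera('wrist')
v,u=np.indices(d.shape); x=(u-c['cx'])/c['fx']; y=(v-c['cy'])/c['fy']; th=np.hypot(x,y)+1e-9
P=np.stack([x*np.tan(th)/th*d,y*np.tan(th)/th*d,d],-1); W=(P-np.array(c['tvec']))@R.from_rotvec(c['rvec']).as_matrix()
for t in (0,.006,.025):
    p=R.from_rotvec(c['rvec']).apply(o['eef_pos']+M.apply([0,0,t]))+np.array(c['tvec']); a=np.arctan2(np.hypot(p[0],p[1]),p[2])/np.hypot(p[0],p[1])
    print(t,c['cx']+c['fx']*a*p[0],c['cy']+c['fx']*a*p[1])
print(M.inv().apply(-R.from_rotvec(c['rvec']).inv().apply(c['tvec'])-o['eef_pos']))
for r in range(220,480,12): print(r,W[r,317].round(3),W[r,330].round(3))
i2,W2=cloud('side')
a=np.hstack([im[100:480,160:480],im[0:380,0:0]]); cv2.imwrite('pics/w3.png',np.hstack([a,cv2.resize(i2,(480,360)).copy() if 0 else i2[60:440,100:580]])[...,::-1])
np.savez('side.npz',im=i2,W=W2)
```

```text
0 321.6258722266738 318.7439366688518
0.006 321.6477495169728 312.48421677007366
0.025 321.70914131641837 294.99568086116193
[ 0.08031928  0.00034114 -0.14588614]
220 [ 0.539 -0.166  0.063] [ 0.541 -0.172  0.065]
232 [ 0.534 -0.167  0.064] [ 0.535 -0.173  0.064]
244 [ 0.524 -0.168  0.05 ] [ 0.525 -0.174  0.049]
256 [ 0.517 -0.169  0.048] [ 0.519 -0.175  0.05 ]
268 [ 0.511 -0.17   0.049] [ 0.512 -0.176  0.049]
280 [ 0.504 -0.171  0.048] [ 0.506 -0.177  0.049]
292 [ 0.498 -0.171  0.05 ] [ 0.499 -0.178  0.049]
304 [ 0.51  -0.17   0.088] [ 0.511 -0.176  0.087]
316 [ 0.509 -0.171  0.096] [ 0.511 -0.175  0.097]
328 [ 0.51  -0.171  0.107] [ 0.51  -0.175  0.105]
340 [ 0.51  -0.171  0.114] [ 0.511 -0.175  0.115]
352 [ 0.508 -0.171  0.12 ] [ 0.509 -0.175  0.12 ]
364 [ 0.505 -0.171  0.123] [ 0.511 -0.175  0.13 ]
376 [ 0.503 -0.172  0.127] [ 0.509 -0.175  0.134]
388 [ 0.499 -0.172  0.128] [ 0.501 -0.176  0.129]
400 [ 0.494 -0.173  0.128] [ 0.496 -0.177  0.13 ]
412 [ 0.409 -0.183  0.043] [ 0.493 -0.177  0.132]
424 [ 0.355 -0.189  0.   ] [ 0.489 -0.178  0.134]
436 [ 0.51  -0.171  0.16 ] [ 0.51  -0.174  0.16 ]
448 [ 0.51  -0.171  0.164] [ 0.51  -0.174  0.164]
460 [ 0.511 -0.171  0.169] [ 0.51  -0.174  0.168]
472 [ 0.51  -0.171  0.172] [ 0.51  -0.174  0.171]
```

View pics/w3.png

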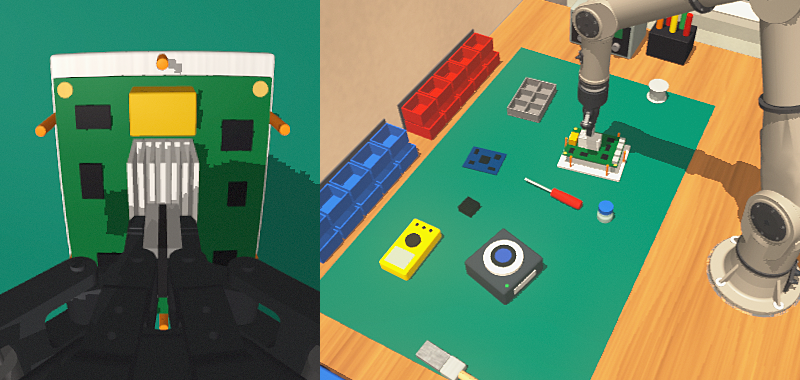

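```bash
python3 - <<'E'
from h import *
print('tip',manip.tip_reach, [a for a in dir(manip) if a[0]!='_'])
z=np.load('side.npz'); im,W=z['im'],z['W']
c=im[160:250,450:540]; cv2.imwrite('pics/s.png',cv2.resize(c,(590,590),interpolation=cv2.INTER_CUBIC)[...,::-1])
for r in range(160,225,3): print(r,[W[r,k].round(3).tolist() for k in (364,368,372)] )
E
python3 - <<'E'
import sys; sys.path.insert(0,'.')
from h import *
z=np.load('side.npz'); im=z['im']
c=im[140:260,310:430]; cv2.imwrite('pics/s2.png',cv2.resize(c,(590,590),interpolation=cv2.INTER_CUBIC)[...,::-1])
E
```

```text
tip 0.025 ['MotionError', 'calibration', 'camera', 'close_job', 'get_obs', 'tip_reach']
160 [[0.508, -0.139, 0.228], [0.497, -0.137, 0.233], [0.487, -0.138, 0.237]]
163 [[0.508, -0.138, 0.219], [0.496, -0.136, 0.225], [0.486, -0.136, 0.23]]
166 [[0.507, -0.138, 0.21], [0.496, -0.137, 0.215], [0.487, -0.139, 0.217]]
169 [[0.504, -0.132, 0.206], [0.496, -0.137, 0.205], [0.489, -0.147, 0.199]]
172 [[0.504, -0.132, 0.196], [0.494, -0.134, 0.198], [0.487, -0.144, 0.193]]
175 [[0.503, -0.132, 0.187], [0.495, -0.137, 0.185], [0.488, -0.146, 0.181]]
178 [[0.512, -0.155, 0.153], [0.492, -0.131, 0.182], [0.488, -0.149, 0.168]]
181 [[0.497, -0.119, 0.179], [0.492, -0.134, 0.169], [0.491, -0.159, 0.148]]
184 [[0.495, -0.114, 0.175], [0.484, -0.114, 0.179], [0.49, -0.158, 0.139]]
187 [[0.496, -0.119, 0.16], [0.482, -0.111, 0.172], [0.486, -0.149, 0.138]]
190 [[0.522, -0.186, 0.079], [0.503, -0.165, 0.106], [0.491, -0.165, 0.111]]
193 [[0.518, -0.177, 0.078], [0.501, -0.162, 0.099], [0.494, -0.173, 0.092]]
196 [[0.513, -0.166, 0.079], [0.502, -0.166, 0.083], [0.49, -0.166, 0.089]]
199 [[0.509, -0.158, 0.076], [0.499, -0.16, 0.079], [0.49, -0.167, 0.076]]
202 [[0.509, -0.158, 0.065], [0.496, -0.154, 0.074], [0.488, -0.162, 0.071]]
205 [[0.508, -0.158, 0.054], [0.498, -0.16, 0.056], [0.487, -0.162, 0.06]]
208 [[0.506, -0.155, 0.046], [0.496, -0.158, 0.048], [0.486, -0.161, 0.05]]
211 [[0.503, -0.146, 0.044], [0.494, -0.154, 0.041], [0.482, -0.151, 0.05]]
214 [[0.497, -0.134, 0.047], [0.489, -0.142, 0.043], [0.479, -0.147, 0.043]]
217 [[0.494, -0.128, 0.042], [0.484, -0.132, 0.043], [0.475, -0.138, 0.041]]
220 [[0.491, -0.12, 0.04], [0.48, -0.121, 0.044], [0.471, -0.127, 0.043]]
223 [[0.497, -0.137, 0.008], [0.486, -0.139, 0.012], [0.478, -0.148, 0.007]]
```

View pics/s2.png

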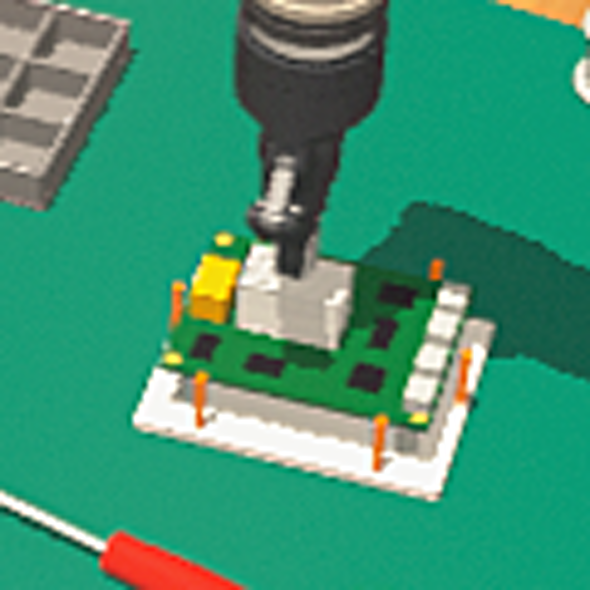

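The side view shows the shut fingertips resting just above the sink's top, at z≈0.083. That's about 28 mm higher than the stated tip reach implies. I'll open, go down 12 mm and measure the tips by depth.

>>> step_arm(commands="0 0 0 0 0 0; 0 0 0 0 0 0; 0 0 0 0 0 0; 0 0 0 0 0 0; 0 0 0 0 0 0; 0 0 0.016 0 0 0; 0 0 0.032 0 0 0; 0 0 0.048 0 0 0", grip=0.6)

```text
time: 5.05
eef_pos: [0.4987, -0.1737, 0.0663]
tool_rot: [-3.134, -0.215, 0.001]
force: [-0.9, -0.3, -0.4]
width: 0.0512
grasp_force: 0.0
```

```bash
cat >> h.py <<'E'
def wcloud():
    c=manip.calibration('wrist'); im,d=manip.camera('wrist')
    v,u=np.indices(d.shape); x=(u-c['cx'])/c['fx']; y=(v-c['cy'])/c['fy']; th=np.hypot(x,y)+1e-9
    P=np.stack([x*np.tan(th)/th*d,y*np.tan(th)/th*d,d],-1); W=(P-np.array(c['tvec']))@R.from_rotvec(c['rvec']).as_matrix(); W[d==0]=np.nan
    return im,d,W
E
python3 - <<'E'
from h import *
go([.4978,-.1742,.050],np.radians(8)); o=manip.get_obs()
im,d,W=wcloud(); np.savez('w4.npz',im=im,W=W)
T=R.from_rotvec(o['tool_rot']).inv().apply(W.reshape(-1,3)-o['eef_pos']).reshape(W.shape)
a=(abs(T[...,0])<.014)&(abs(T[...,1])>.021)&(abs(T[...,1])<.045)&(T[...,2]<.028)
for s in (-1,1):
    q=T[a&(np.sign(T[...,1])==s)]; print(s,len(q),'tool z max',np.sort(q[:,2])[-8:].round(4), q.min(0).round(3),q.max(0).round(3))
    q=W[a&(np.sign(T[...,1])==s)]; print('min world z',np.sort(q[:,2])[:8].round(4))
cv2.imwrite('pics/w4.png',im[100:480,120:520][...,::-1])
E
```

```text
5.05 [ 0.4987 -0.1737  0.0663] shift [-0.004  0.002  0.065] turn [-0.0001  0.0001 -0.0009] F [-0.9 -0.3 -0.4] w 0.0512 0.0
-1 7499 tool z max [0.0241 0.0242 0.0242 0.0242 0.0243 0.0244 0.0245 0.0246] [-0.014 -0.045 -0.099] [ 0.014 -0.021  0.025]
min world z [0.0417 0.0418 0.0419 0.042  0.0421 0.0421 0.0421 0.0422]
1 7445 tool z max [0.0244 0.0244 0.0244 0.0245 0.0246 0.0246 0.0248 0.0249] [-0.014  0.021 -0.098] [0.014 0.045 0.025]
min world z [0.0414 0.0415 0.0417 0.0417 0.0419 0.0419 0.0419 0.0419]
```

View pics/w4.png

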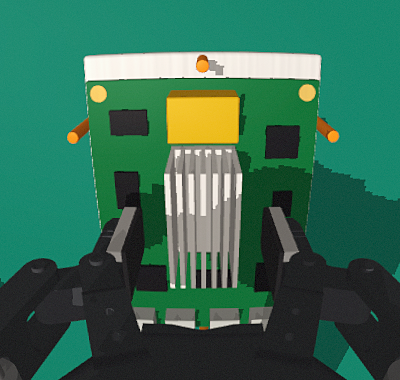

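The pads now straddle the sink, with their front ends at crop pixels (125,208) and (270,208). The board surface contaminated the depth filter, so I'll sample the pad columns directly.

Run:
```python
from h import *
z=np.load('w4.npz'); W=z['W']; o=manip.get_obs()
T=R.from_rotvec(o['tool_rot']).inv().apply(W.reshape(-1,3)-o['eef_pos']).reshape(W.shape)
for r in range(296,372,5): print(r,T[r,243].round(3),T[r,236].round(3),T[r,252].round(3),T[r,396].round(3))
```

```text
296 [ 0.002 -0.039  0.019] [ 0.002 -0.043  0.019] [ 0.002 -0.035  0.02 ] [0.001 0.038 0.021]
301 [-0.001 -0.04   0.02 ] [-0.001 -0.043  0.02 ] [-0.001 -0.035  0.02 ] [-0.001  0.038  0.02 ]
306 [-0.004 -0.04   0.02 ] [-0.005 -0.044  0.022] [-0.004 -0.035  0.02 ] [-0.004  0.038  0.02 ]
311 [ 0.012 -0.031 -0.017] [-0.008 -0.044  0.022] [ 0.012 -0.028 -0.015] [ 0.011  0.03  -0.015]
316 [ 0.012 -0.031 -0.02 ] [-0.012 -0.045  0.024] [ 0.012 -0.027 -0.02 ] [ 0.012  0.029 -0.02 ]
321 [ 0.012 -0.03  -0.024] [ 0.008 -0.034 -0.017] [ 0.011 -0.026 -0.023] [ 0.011  0.029 -0.022]
326 [ 0.012 -0.029 -0.028] [ 0.007 -0.034 -0.02 ] [ 0.012 -0.026 -0.027] [ 0.012  0.028 -0.027]
331 [ 0.012 -0.028 -0.032] [ 0.012 -0.031 -0.031] [ 0.011 -0.025 -0.03 ] [ 0.012  0.027 -0.031]
336 [ 0.012 -0.028 -0.035] [ 0.012 -0.03  -0.034] [ 0.01  -0.025 -0.031] [ 0.012  0.027 -0.035]
341 [ 0.012 -0.027 -0.038] [ 0.012 -0.029 -0.039] [ 0.009 -0.025 -0.033] [ 0.012  0.026 -0.038]
346 [ 0.012 -0.026 -0.041] [ 0.011 -0.029 -0.041] [ 0.007 -0.025 -0.033] [ 0.01   0.026 -0.039]
351 [ 0.012 -0.026 -0.045] [ 0.012 -0.028 -0.045] [ 0.004 -0.025 -0.033] [ 0.009  0.026 -0.04 ]
356 [ 0.01  -0.026 -0.045] [ 0.009 -0.029 -0.044] [ 0.003 -0.025 -0.034] [ 0.007  0.026 -0.041]
361 [ 0.008 -0.026 -0.045] [ 0.008 -0.029 -0.045] [ 0.001 -0.025 -0.035] [ 0.006  0.026 -0.042]
366 [ 0.006 -0.026 -0.045] [ 0.013 -0.026 -0.054] [ 0.    -0.025 -0.037] [ 0.004  0.026 -0.042]
371 [ 0.004 -0.027 -0.045] [ 0.013 -0.026 -0.057] [-0.002 -0.025 -0.038] [ 0.003  0.026 -0.043]
```

The pad tips are really at tool z ≈ -0.014 with the opening at 51 mm. That means the TCP has to go to about z = 0.044 for the pads to cover the grip point. I'll descend to there.

>>> step_arm(commands="-0.002 0.001 0.012 0 0 0; -0.004 0.002 0.026 0 0 0; -0.004 0.002 0.042 0 0 0; -0.004 0.002 0.058 0 0 0; -0.004 0.002 0.072 0 0 0; -0.004 0.002 0.082 0 0 0; -0.004 0.002 0.088 0 0 0; -0.004 0.002 0.088 0 0 0")

```text
time: 5.9
eef_pos: [0.4978, -0.1743, 0.0446]
tool_rot: [-3.134, -0.215, 0.001]
force: [-0.5, -0.1, -0.6]
width: 0.051
grasp_force: 0.0
```

>>> step_arm(commands="0 0 0 0 0 0; 0 0 0 0 0 0; 0 0 0 0 0 0; 0 0 0 0 0 0; 0 0 0 0 0 0; 0 0 0 0 0 0; 0 0 0 0 0 0; 0 0 0 0 0 0", grip=0, force=40)

```text
time: 6.7
eef_pos: [0.4983, -0.1744, 0.0451]
tool_rot: [3.134, 0.215, 0.001]
force: [0.6, 0.8, 2.8]
width: 0.0293
grasp_force: 40.4
```

Run:
```python
from h import *
go([.4978,-.1742,.044],np.radians(8))
im,d,W=wcloud(); o=manip.get_obs()
T=R.from_rotvec(o['tool_rot']).inv().apply(W.reshape(-1,3)-o['eef_pos']).reshape(W.shape)
cv2.imwrite('pics/w5.png',im[100:480,120:520][...,::-1])
```

```text
6.7 [ 0.4983 -0.1744  0.0451] shift [-0.002 -0.001  0.005] turn [ 0.0001 -0.0002 -0.0009] F [0.6 0.8 2.8] w 0.0293 40.36742806434631
```

View pics/w5.png

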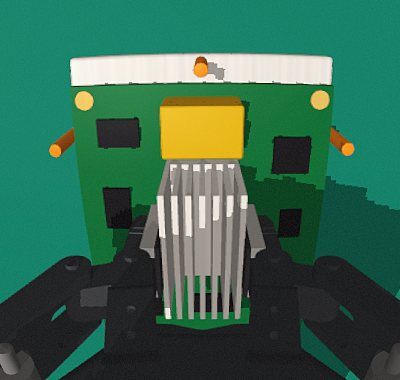

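Gripped: width 29 mm, 40 N, with the pads at (150,245) and (255,245) on the sink's long sides. Lifting slowly.

>>> step_arm(commands="0 0 -0.01 0 0 0; 0 0 -0.03 0 0 0; 0 0 -0.06 0 0 0; 0 0 -0.10 0 0 0; 0 0 -0.14 0 0 0; 0 0 -0.17 0 0 0; 0 0 -0.19 0 0 0; 0 0 -0.20 0 0 0")

```text
time: 7.55
eef_pos: [0.4983, -0.1745, 0.0957]
tool_rot: [3.134, 0.215, 0.002]
force: [0.7, -0.0, -2.4]
width: 0.0296
grasp_force: 39.8
```

>>> step_arm(commands="0 0 -0.02 0 0 0; 0 0 -0.06 0 0 0; 0 0 -0.11 0 0 0; 0 0 -0.16 0 0 0; 0 0 -0.20 0 0 0; 0 0 -0.22 0 0 0; 0 0 -0.22 0 0 0; 0 0 -0.22 0 0 0")

```text
time: 8.35
eef_pos: [0.4977, -0.1744, 0.1496]
tool_rot: [-3.134, -0.215, 0.001]
force: [-0.1, 0.0, -2.8]
width: 0.0295
grasp_force: 39.8
```

```bash
cat >> h.py <<'E'
def lev(W,im):
    hsv=cv2.cvtColor(im,cv2.COLOR_RGB2HSV); o=manip.get_obs()
    T=R.from_rotvec(o['tool_rot']).inv().apply(W.reshape(-1,3)-o['eef_pos']).reshape(W.shape)
    a=(hsv[...,0]>50)&(hsv[...,0]<70)&(hsv[...,1]>150)&(abs(T[...,2]-.0)<.04)&(np.hypot(T[...,0],T[...,1])<.11)
    q=W[a]; A=np.c_[q[:,:2]-q[:,:2].mean(0),np.ones(len(q))]; k=np.linalg.lstsq(A,q[:,2],rcond=None)[0]; print('n',len(q),'slopes',k[:2].round(3),'z',k[2].round(4))
E
python3 - <<'E'
from h import *
go([.5225,.251,.15],np.radians(8))
im,d,W=wcloud(); lev(W,im)
cv2.imwrite('pics/w6.png',im[...,::-1])
E
```

```text
8.35 [ 0.4977 -0.1744  0.1496] shift [ 3.310e-01 -1.672e+00 -1.000e-03] turn [-0.0001  0.0002 -0.0009] F [-0.1  0.  -2.8] w 0.0295 39.843313694000244
n 978 slopes [-0.008  0.003] z 0.1479
```

View pics/w6.png

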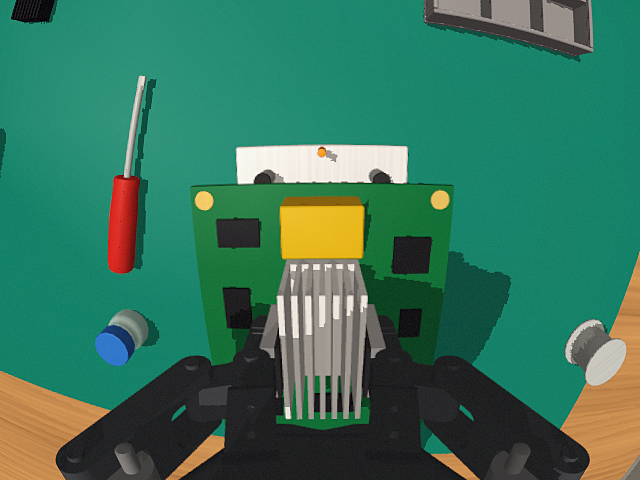

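The board is clear of the cradle and level: slopes under 0.01, underside at about 0.144 m. Now I'll carry it over to the lens.

>>> step_arm(commands="0.008 -0.04 0 0 0 0; 0.023 -0.12 0 0 0 0; 0.044 -0.22 0 0 0 0; 0.07 -0.35 0 0 0 0; 0.095 -0.48 0 0 0 0; 0.121 -0.61 0 0 0 0; 0.145 -0.73 0 0 0 0; 0.166 -0.836 0 0 0 0")

```text
time: 9.2
eef_pos: [0.5098, 0.0414, 0.1495]
tool_rot: [-3.133, -0.218, 0.001]
force: [0.1, 0.7, -2.3]
width: 0.0292
grasp_force: 39.9
```

>>> step_arm(commands="0.02 -0.11 0 0 0 0; 0.045 -0.23 0 0 0 0; 0.07 -0.36 0 0 0 0; 0.097 -0.49 0 0 0 0; 0.122 -0.61 0 0 0 0; 0.142 -0.71 0 0 0 0; 0.157 -0.79 0 0 0 0; 0.165 -0.836 0 0 0 0")

```text
time: 10.0
eef_pos: [0.5214, 0.2544, 0.1493]
tool_rot: [-3.132, -0.221, 0.002]
force: [-0.4, -0.2, -1.8]
width: 0.0291
grasp_force: 39.9
```

Run:
```python
from h import *
im,d,W=wcloud(); lev(W,im)
go([.5225,.251,.137],np.radians(8))
```

```text
n 852 slopes [-0.01   0.003] z 0.1475
10.05 [0.5212 0.256  0.1494] shift [0.002 0.021 0.05 ] turn [-0.0011  0.0003  0.0008] F [ 0.3  3.3 -2.2] w 0.0296 39.9118173122406
```

>>> step_arm(commands="0.001 0.004 0.01 0 0 0; 0.002 0.010 0.02 0 0 0; 0.003 0.014 0.035 0 0 0; 0.004 0.016 0.045 0 0 0; 0.004 0.016 0.048 0 0 0; 0.004 0.016 0.048 0 0 0; 0.004 0.016 0.048 0 0 0; 0.004 0.016 0.048 0 0 0")

```text
time: 10.85
eef_pos: [0.5246, 0.2473, 0.1381]
tool_rot: [-3.134, -0.215, -0.001]
force: [0.1, -0.1, -1.8]
width: 0.0293
grasp_force: 39.9
```

>>> step_arm(commands="0 0 0 0 0 0; 0 0 0 0 0 0; 0 0 0 0 0 0; 0 0 0 0 0 0; 0 0 0 0 0 0; 0 0 0 0 0 0; 0 0 0 0 0 0; 0 0 0 0 0 0")

```text
time: 11.65
eef_pos: [0.5244, 0.2472, 0.1378]
tool_rot: [3.134, 0.215, -0.0]
force: [0.0, -0.1, -2.4]
width: 0.0295
grasp_force: 39.9
```

Run:
```python
from h import *
im,d,W=wcloud(); lev(W,im)
go([.5225,.252,.137],np.radians(8))
i,Wt=cloud('top'); s,Ws=cloud('side'); cv2.imwrite('pics/f.png',np.hstack([i[180:300,180:300],s[220:340,220:380]]).repeat(2,0).repeat(2,1)[...,::-1])
p=Wt[200:290,200:290].reshape(-1,3); h=cv2.cvtColor(i[200:290,200:290].copy(),cv2.COLOR_RGB2HSV).reshape(-1,3)
b=(h[:,0]>18)&(h[:,0]<32)&(h[:,1]>150)&(p[:,2]>.13); print('yellow',b.sum(),p[b].mean(0))
```

```text
n 870 slopes [-0.007  0.001] z 0.1361
11.7 [0.5245 0.2471 0.1378] shift [-0.005 -0.02   0.003] turn [ 0.      0.     -0.0009] F [ 0.4 -0.4 -2.8] w 0.0291 39.91335690021515
yellow 29 [0.56709229 0.23828828 0.19131027]
```

View pics/f.png

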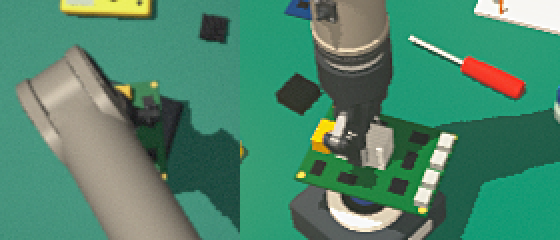

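The board is level and still above the lens. Its underside is about 62 mm above the lens and about 5 mm off centre, so I'm handing the job in.

```bash
python3 -c "
from workcell import manip
print(manip.close_job())"
```

```text
the job is handed in; nothing more can be done
None
```

I handed the job in with the board held level and still at 40 N, its underside about 62 mm above the lens and about 5 mm off centre; the verdict was not shown. The first close missed: the fingers shut just above the sink without touching it, because the tips sit about 28 mm higher than the stated tip reach implies.

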